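Bring the silver bead in front of the loupe

TASK

On the jeweller's bench, pick the round silver bead out of the pocket tray and set it in the nest of the spring slide while the slide is at rest. Then pull the slide out by its knob until the bead stands centred in front of the loupe, at the brass pointer, and keep it there: the program finishes while the gripper still holds the slide steady against its spring. Leave the other three silver pieces standing in their pockets.

Things in the scene. Friction and masses are not known exactly. Their poses are not given: they have to be found in the camera images.
- bead_center (a point): The centre of the polished silver ball to be loaded: diameter 18 mm, about 31 g. It rests in one of the tray's four pockets, with about 2 mm of play. It is the only ball; which pocket it is in varies. Only the position counts, the ball may roll.
- tray: Dark wooden pocket tray, fixed, 115 x 115 x 18 mm high. Origin: centre of its underside; x, y along its sides, z up. Four round pockets at x = +-26, y = +-26 mm, 19 mm wide, 3 mm deep (floor 15 mm above the underside), a silver piece standing in each. The ball's centre is 24 mm above the underside, 6 mm above the tray's top.
- rod: Upright silver cylinder in the tray, 11 mm across, 20 mm high; origin at the centre of its underside, z along it, up. To be left standing in its pocket.
- bar: Upright square silver bar in the tray, 11 x 11 mm, 16 mm high; origin at the centre of its underside, z up. To be left standing in its pocket.
- cone: Silver cone in the tray, base 16 mm across, 17 mm high, point up; origin at the centre of its base, z up. To be left standing in its pocket.
- stage: Viewing stage, fixed: grey base plate 270 x 120 x 12 mm (x -155 to +115, y -50 to +70 mm) with two low rails (tops 26 mm up) along its x axis. Origin: on its underside below the slide's centre line. Its -x axis is the direction in which the slide is pulled out, its +y side carries the loupe, z is up.
- slide: Steel slide between the rails, 170 x 30 mm, top 28 mm above the stage's underside, axes parallel to the stage's. At rest, against its stop, its origin is at the stage's origin; it pulls out along the stage's -x, up to 100 mm. A spring draws it back whenever it is let go: 3 N at rest, growing by 70 N/m (8 N at 70 mm).
- slide_knob (a point): Grip point of the slide's upright knob, 64 mm above the stage's underside: a black cylinder 18 mm across, from 40 to 80 mm above the underside, on a 12 mm neck. It is on the slide's centre line 65 mm from the slide's origin towards -x, 130 mm from the nest, free on all sides and above.
- slide_nest (a point): Where the bead's centre is when seated in the nest, 41.7 mm above the stage's underside; moves with the slide. The nest is a brass block 28 x 28 mm on the slide's centre line, 65 mm from its origin towards +x, top 36 mm above the underside, with a round hole 14 mm across, 5 mm deep; the bead sits on the hole's rim, sunk 3.3 mm.
- view (a point): Where the bead's centre must come: on the loupe's axis, over the slide's centre line; axes as the stage's. The loupe, fixed, is a level black barrel 29 mm across, along the stage's y from 22 to 68 mm, top 56 mm up, with a brass line along its top and a brass pointer at its foot. Its place along the stage varies: 35 to 70 mm from the nest at rest, towards -x.
- bead: The same silver ball as a body; its origin lies on its surface and turns with it: use bead_center for its place.
There are look-alikes about, which are no part of the job. What is shaped like the bead but green or pink is not meant.

How it is judged:
On the way:
1. the bead sits in the nest, released, with the slide at rest (distance between bead_center and slide_nest below 0.004 m and contact force between the fingers and bead below 0.05 N and x of slide in the frame of stage above -0.008 m), for 0.2 s.
At the end, for the whole second after the job is handed in: Bead seated (centre within 4 mm of the nest point), within 5 mm of the loupe's axis along the slide; slide still (under 10 mm/s), held by the fingers (over 1 N), which do not touch the bead; rod, bar and cone upright within 10 mm of their start (distance between bead_center and slide_nest below 0.004 m and x of bead_center in the frame of view between -0.005 and 0.005 m and linear speed of slide below 0.01 m/s and contact force between the fingers and slide above 1 N and contact force between the fingers and bead below 0.05 N and distance of each of rod, bar, cone from where it was at the start of the episode below 0.01 m and angle between each of rod, bar, cone's own z axis and vertical below 0.4 rad); the arm keeps its last pose, push and grip.
It fails at once if another silver piece is knocked over or taken from its pocket (distance of any of rod, bar, cone from where it was at the start of the episode above 0.012 m or angle between any of rod, bar, cone's own z axis and vertical above 0.6 rad).
It also fails if it takes over 58 s, if anything falls off the work surface, if the arm or the gripper's body presses on something with over 40 N, if the wrist force passes 120 N, or if a joint passes its speed limit or range.

ROBOT

A 6-joint arm with a two-finger parallel gripper is mounted at the origin on the work surface. World frame = base frame: x ahead of the robot, y to its left, z up, the work surface at z = 0. Lengths are in m, angles in rad, forces in N, time in s.
With the tool pointing down it reaches from about 0.3 to 0.775 m from the base axis. Payload 14.6 kg.
Tool frame: the origin (TCP) lies at the very end of the fingers, on their centre line; the grasp point (between the pads) lies 19 mm behind it; z points along the fingers, y is the line along which they close (so a half turn about z gives the same grasp; the last joint's range is limited). The gripper opens to 85 mm and grips with 20 to 120 N. Pads are 22 mm wide; open, the fingers measure 114 mm over their backs; the gripper's body (76 mm by 85 mm) begins 54 mm behind the grasp point. The pads swing forward as they close: fully open they stand 13 mm farther back than shut.
Start: joints at [1.147, 0.3, 1.521, -0, 1.321, -0.067], TCP at [0.192, 0.515, 0.231] pointing down, gripper open.
Joint ranges: [-3.03, 3.03], [-0.79, 2.21], [0.23, 2.52], [-1.04, 4.18], [0, 3.07], [-2.55, 2.55]. Speed limits (rad/s): [2.22, 2.22, 2.57, 3.14, 3.14, 3.14].

INTERFACE

Orientations are given as a rotation vector (axis times angle).
In Python, from rig import r gives the robot as it stands.
- The arm moves only by the tool apply_moves, never from a script. Its argument "targets" is a list of rows, each a list of 6 numbers: the shift along the tool's x, y, z in m, then the turn, a rotation vector about the tool's x, y, z in rad. A call has 1 to 5 rows; each row shifts and turns the commanded pose from where the row before left it, along the tool's axes as they then stand; what a row does not reach is not made up. A row lasts 1/10 s, in which the tool goes at most 50 mm and 8.59 degrees, less where a joint would pass 70% of its speed; a pose out of reach is approached as far as the arm can. A call with a gripper value outside its range is refused whole. "fingers" is the closure, from 0 (fully open) to 1 (shut), set as the call begins (left out, the last holds). The fingers move at their own pace and stop on an object; "newtons" is the grip in N (left out, the last holds). Time passes only in rows, so rows that do not move let the fingers close. It gives the time, the measured TCP pose, the force, the opening and the grip force at its end, in the units of the state.
- r.sense(): the state, without advancing time (a new reading comes with each control period).
- r.get_image(name): name is "side" or "top" or "wrist"; returns the picture (384x512x3 uint8, red, green, blue); there is no depth.
- r.calibration(name): a dict with "camera_matrix" (3x3 intrinsics, pixels), "R" (3x3) and "t" (3): a world point X has camera coordinates R X + t. Camera axes: x right, y down, z forward; pixel columns grow to the right and rows downward; lengths in m; the calibration is good to about 2 mm. A picture is of the moment at which its call begins: read the wrist's pose just before it. calibration takes no time and is no camera call; for the wrist camera it gives the pose at the moment of the call.
- r.finish_job(): hands the job in; it is judged then, once.
The state is a dict: "clock": time; "q": joint angles; "joint_vel": joint speeds; "joint_torque": joint torques, N m; "ee_pos": TCP position; "eef_rot": TCP orientation; "contact_force": force on the tool from outside, world axes, zero at the start; "ft_torque": the same for the moment, N m; "gripper_width": finger opening in m; "finger_force": force on a finger pad.
Only numpy, scipy, OpenCV 4.12 (cv2) and the standard library are available. Lean on these libraries where they do the work, as an engineer would, in place of code of your own. Each camera call takes 0.05 s, during which the arm holds its last target. There are 200 camera calls.

## Working session

There is one attempt and no reset: what is moved stays moved. The work goes in short steps, Python scripts to look and compute and a tool call to move; the robot and the scene stay as the last step left them, time stands still between calls to the robot, and variables do not carry over. Pictures are saved under pics/ and viewed, at most 10 in all, crops included, and the job is handed in when it is done.

Besides the shell and the picture viewer there is one more tool, called by a JSON object that holds its "method" and its "body". apply_moves: Moves the arm, as the interface text tells. Its arguments: {"type":"object","properties":{"targets":{"type":"array"},"fingers":{"type":"number"},"newtons":{"type":"number"}},"required":["targets"]}

```bash
mkdir -p pics; ls; python3 - <<'E'
from rig import r
import cv2, numpy as np
np.set_printoptions(precision=4,suppress=True)
print(r.sense())
for n in ("side","top","wrist"):
    c=r.calibration(n); im=r.get_image(n)
    cv2.imwrite(f"pics/{n}0.png",im[:,:,::-1]); print(n,c)
a=[cv2.imread(f"pics/{n}0.png") for n in("top","side")]
cv2.imwrite("pics/top0b.png",cv2.resize(a[0],(800,600),interpolation=cv2.INTER_CUBIC))
cv2.imwrite("pics/side0b.png",cv2.resize(a[1],(800,600),interpolation=cv2.INTER_CUBIC))
E
```

```text
pics
{'clock': 0.0, 'q': array([ 1.1474,  0.3005,  1.5216,  0.    ,  1.3207, -0.0666]), 'joint_vel': array([ 0.0003, -0.0004,  0.0001, -0.0019, -0.0001, -0.0004]), 'joint_torque': array([  0.0003, -54.3492, -36.1803,   0.    ,   0.004 ,  -0.    ]), 'ee_pos': array([0.192 , 0.5152, 0.2307]), 'eef_rot': array([-0.5574, -3.0914,  0.0018]), 'contact_force': array([-0.2264,  0.3014, -0.2547]), 'ft_torque': array([-0.0123, -0.0521, -0.0761]), 'finger_force': 0.0, 'gripper_width': 0.08529052705224992}
side {'camera_matrix': array([[497.1666,   0.    , 262.0476],
       [  0.    , 497.1666, 192.227 ],
       [  0.    ,   0.    ,   1.    ]]), 'R': array([[-0.8397, -0.5429, -0.006 ],
       [-0.3496,  0.5491, -0.7592],
       [ 0.4155, -0.6354, -0.6509]]), 't': array([0.4909, 0.2358, 0.5099])}
top {'camera_matrix': array([[401.495 ,   0.    , 254.2684],
       [  0.    , 401.495 , 194.7981],
       [  0.    ,   0.    ,   1.    ]]), 'R': array([[ 0.0181, -0.9998,  0.0071],
       [-0.9827, -0.0191, -0.184 ],
       [ 0.1841, -0.0036, -0.9829]]), 't': array([0.0055, 0.603 , 0.6164])}
wrist {'camera_matrix': array([[298.6589,   0.    , 255.638 ],
       [  0.    , 298.6589, 192.4646],
       [  0.    ,   0.    ,   1.    ]]), 'R': array([[ 0.348 ,  0.9375, -0.0001],
       [ 0.8982, -0.3334,  0.2863],
       [ 0.2684, -0.0998, -0.9581]]), 't': array([-0.5508, -0.038 ,  0.378 ])}
```

View pics/top0b.png

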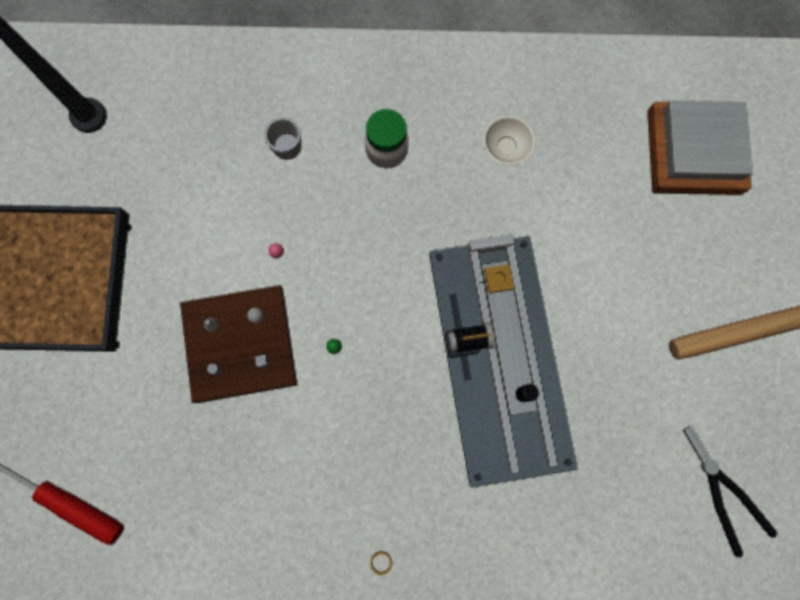

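View pics/side0b.png

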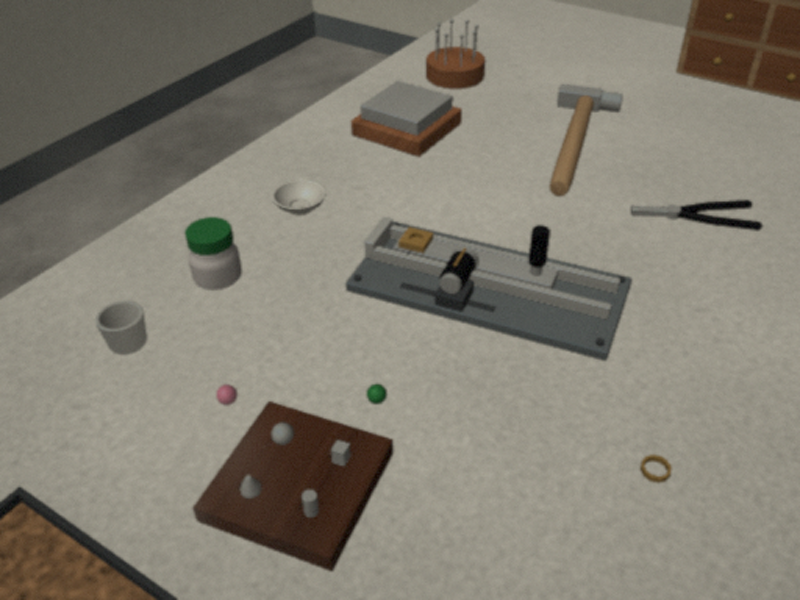

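Top view (800 px scale): the tray pieces are at (211,324), (255,315), (212,369) and (261,360). The stage's nest is at (500,279), the loupe line around (475,338) and the knob at (527,393). The side view shows a silver ball at (282,434), cone at (250,485), rod at (310,502) and bar at (340,453). Green and pink balls lie off the tray and are decoys. The ball fits top (255,315). I'll confirm that in a crop.

```bash
python3 - <<'E'
import cv2, numpy as np
t=cv2.imread("pics/top0.png"); s=cv2.imread("pics/side0.png")
C=cv2.INTER_CUBIC
a=cv2.resize(t[175:265,110:200],None,fx=4,fy=4,interpolation=C)   #360x360
b=cv2.resize(t[145:295,270:375],None,fx=4,fy=4,interpolation=C)    #600h x420
c=cv2.resize(s[255:315,150:240],None,fx=4,fy=4,interpolation=C)   #240x360
L=np.vstack([a,c]); cv2.imwrite("pics/crop0.png",cv2.convertScaleAbs(np.hstack([L,b]),alpha=1.5))
E
```

```text
(no output)
```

View pics/crop0.png

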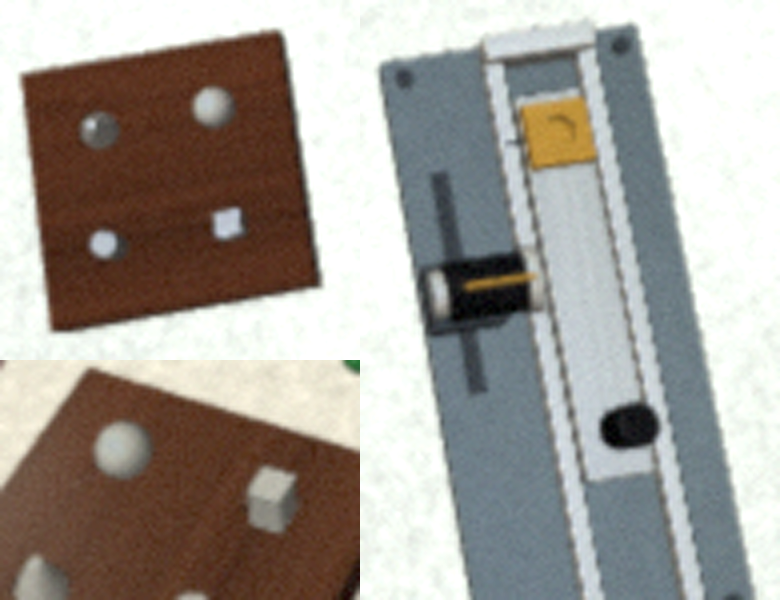

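The crops show the silver ball at tray crop (213,107), a full sphere with shading. The other three are the cone at (100,130), rod at (104,244) and bar at (228,224). Only (213,107) fits "round silver bead". Next I'll fit the tray and stage poses.

```bash
cat > h.py <<'E'
from rig import r
import cv2, numpy as np
from scipy.optimize import least_squares
from scipy.spatial.transform import Rotation as Ro
np.set_printoptions(precision=4,suppress=True)
def proj(n,X,c=None):
    c=c or r.calibration(n); p=np.atleast_2d(X)@np.array(c["R"]).T+c["t"]
    p=p@np.array(c["camera_matrix"]).T; return p[:,:2]/p[:,2:]
def back(n,uv,z,c=None):
    c=c or r.calibration(n); R=np.array(c["R"]); C=-R.T@c["t"]
    d=R.T@np.linalg.solve(c["camera_matrix"],[uv[0],uv[1],1]); return C+d*(z-C[2])/d[2]
def w(P,p):
    P=np.atleast_2d(np.array(P,float)); c,s=np.cos(p[2]),np.sin(p[2])
    return np.c_[p[0]+c*P[:,0]-s*P[:,1],p[1]+s*P[:,0]+c*P[:,1],P[:,2]]
E
python3 - <<'E'
from h import *
ca=lambda x,y:np.array([110+(x+.5)/4-.5,175+(y+.5)/4-.5])
cb=lambda x,y:np.array([270+(x-360+.5)/4-.5,145+(y+.5)/4-.5])
f8=lambda x,y:np.array([x*.64,y*.64])
c=r.calibration("top"); print("cam",-np.array(c["R"]).T@c["t"])
h=.0575
P=[[h,h,.018],[h,-h,.018],[-h,-h,.018],[-h,h,.018]]
U=np.array([ca(22,75),ca(282,31),ca(320,286),ca(52,330)])
s=least_squares(lambda p:(proj("top",w(P,p),c)-U).ravel(),[.5,.15,0.1]); print("tray",s.x,s.fun)
bd=back("top",ca(213,107),.024); print("bead",bd,"pockets",w([[a,b,.024] for a in(.026,-.026) for b in(.026,-.026)],s.x))
cs=r.calibration("side")
print("side px bead pred",proj("side",bd,cs),"seen",(282*.64,434*.64))
n=.014
P=[[.115,.07,.012],[.115,-.05,.012],[-.155,-.05,.012],[-.155,.07,.012],[.065+n,n,.036],[.065+n,-n,.036],[.065-n,-n,.036],[.065-n,n,.036],[-.065,0,.08]]
U=np.array([cb(380,65),cb(637,25),f8(577,468),f8(471,487),cb(520,103),cb(590,97),cb(598,158),cb(530,168),cb(632,424)])
s=least_squares(lambda p:(proj("top",w(P,p),c)-U).ravel(),[.5,-.1,0.1],loss='soft_l1'); p=s.x;print("stage",p,"deg",np.degrees(p[2]));print((proj("top",w(P,p),c)-U))
print("nest",w([.065,0,.0417],p),"knob",w([-.065,0,.064],p))
inv=lambda X:np.array([[np.cos(p[2]),np.sin(p[2])],[-np.sin(p[2]),np.cos(p[2])]])@(X[:2]-p[:2])
for q in((467,288),(535,277)): print("loupe line (stage)",inv(back("top",cb(*q),.056)))
# side checks, seen in 800 view
for nm,X,uv in(("nestUnder",[.065,0,.036],(415,239)),("knobtop",[-.065,0,.08],(540,230))): print(nm,proj("side",w(X,p),cs),np.array(uv)*.64)
for uv in((465,252),(456,266)): print("loupe side",inv(back("side",f8(*uv),.056,cs)))
E
```

```text
cam [0.479  0.0193 0.7167]
tray [0.5629 0.1948 0.1914] [ 0.3195 -0.4359 -0.1378 -0.2962 -0.3782  0.0517  0.1989  0.6514]
bead [0.5939 0.1762 0.024 ] pockets [[0.5835 0.2252 0.024 ]
 [0.5934 0.1742 0.024 ]
 [0.5324 0.2153 0.024 ]
 [0.5423 0.1643 0.024 ]]
side px bead pred [[180.124  276.5599]] seen (180.48, 277.76)
stage [ 0.5753 -0.1072  0.1751] deg 10.03500016227156
[[-0.4675 -1.0729]
 [ 0.045  -0.8792]
 [ 0.4274  1.0269]
 [-0.9453  0.3236]
 [ 0.3256  0.627 ]
 [-1.4387 -0.2793]
 [-0.3986 -0.0582]
 [ 0.7557 -0.1122]
 [ 1.6558  0.0787]]
nest [[ 0.6393 -0.0959  0.0417]] knob [[ 0.5113 -0.1185  0.064 ]]
loupe line (stage) [0.0014 0.0542]
loupe line (stage) [0.0016 0.0254]
nestUnder [[265.6474 150.867 ]] [265.6  152.96]
knobtop [[345.676  146.3966]] [345.6 147.2]
loupe side [-0.001  0.032]
loupe side [-0.0006  0.0561]
```

```bash
cat >> h.py <<'E'
def delta(pos,yaw=None):
    "tool-axis shift to pos and turn about tool z to bring tool y to world yaw (deg, mod 180)"
    s=r.sense(); R=Ro.from_rotvec(s["eef_rot"]).as_matrix(); d=R.T@(np.array(pos)-s["ee_pos"])
    y=np.degrees(np.arctan2(R[1,1],R[0,1])); print("clock",s["clock"],"ee",s["ee_pos"],"yaw",y,"z",R[:,2],"w",s["gripper_width"],"f",s["finger_force"])
    print("shift",d,"turn(deg)",None if yaw is None else -((yaw-y+90)%180-90))
E
python3 -c "
from h import *
delta([.5935,.1752,.12],69.6)"
```

```text
clock 0.15 ee [0.192  0.5152 0.2309] yaw 69.55970818622399 z [-0.0004 -0.0008 -1.    ] w 0.08524116345151965 f 0.0
shift [-0.4949 -0.1783  0.111 ] turn(deg) -0.04029181377600821
```

{"method": "apply_moves", "body": {"targets": [[-0.033,-0.0119,0.005,0,0,0],[-0.033,-0.0119,0.005,0,0,0],[-0.033,-0.0119,0.005,0,0,0],[-0.033,-0.0119,0.005,0,0,0],[-0.033,-0.0119,0.005,0,0,0]], "fingers": 0.6, "newtons": 25}}

```text
clock: 0.65
ee_pos: [0.3268, 0.4009, 0.2059]
eef_rot: [-0.557, -3.092, 0.0]
contact_force: [-1.1, 0.6, -0.3]
gripper_width: 0.034
finger_force: 0.0
```

{"method": "apply_moves", "body": {"targets": [[-0.033,-0.0119,0.005,0,0,0],[-0.033,-0.0119,0.005,0,0,0],[-0.033,-0.0119,0.005,0,0,0],[-0.033,-0.0119,0.005,0,0,0],[-0.033,-0.0119,0.005,0,0,0]]}}

```text
clock: 1.15
ee_pos: [0.4607, 0.2874, 0.1809]
eef_rot: [-0.558, -3.091, 0.0]
contact_force: [0.1, 1.3, 0.8]
gripper_width: 0.0342
finger_force: 0.0
```

{"method": "apply_moves", "body": {"targets": [[-0.033,-0.0119,0.01,0,0,0],[-0.033,-0.0119,0.01,0,0,0],[-0.033,-0.0119,0.01,0,0,0],[-0.033,-0.0119,0.01,0,0,0],[-0.033,-0.0119,0.01,0,0,0]]}}

```text
clock: 1.65
ee_pos: [0.5945, 0.1741, 0.1306]
eef_rot: [-0.557, -3.091, 0.0]
contact_force: [0.2, 0.8, -0.9]
gripper_width: 0.0339
finger_force: 0.0
```

{"method": "apply_moves", "body": {"targets": [[0,0,0,0,0,0],[0,0,0,0,0,0]]}}

```text
clock: 1.85
ee_pos: [0.5935, 0.1748, 0.1306]
eef_rot: [-0.559, -3.09, 0.001]
contact_force: [-1.1, 0.8, -0.0]
gripper_width: 0.0346
finger_force: 0.0
```

```bash
python3 - <<'E'
from h import *
delta([.5935,.1752,.12],69.6)
c=r.calibration("wrist"); im=r.get_image("wrist")
print("bead pred",proj("wrist",[[.5935,.1752,.024],[.5939,.1762,.024]],c))
np.savez("w1.npz",**c)
cv2.imwrite("pics/w1.png",cv2.resize(im[:,:,::-1],(768,576),interpolation=cv2.INTER_CUBIC))
E
```

```text
clock 1.85 ee [0.5935 0.1748 0.1306] yaw 69.49082882760426 z [-0.0013 -0.0002 -1.    ] w 0.034617550962521074 f 0.0
shift [0.0001 0.0004 0.0106] turn(deg) -0.10917117239573315
bead pred [[254.8842 190.5245]
 [256.1248 190.5529]]
```

View pics/w1.png

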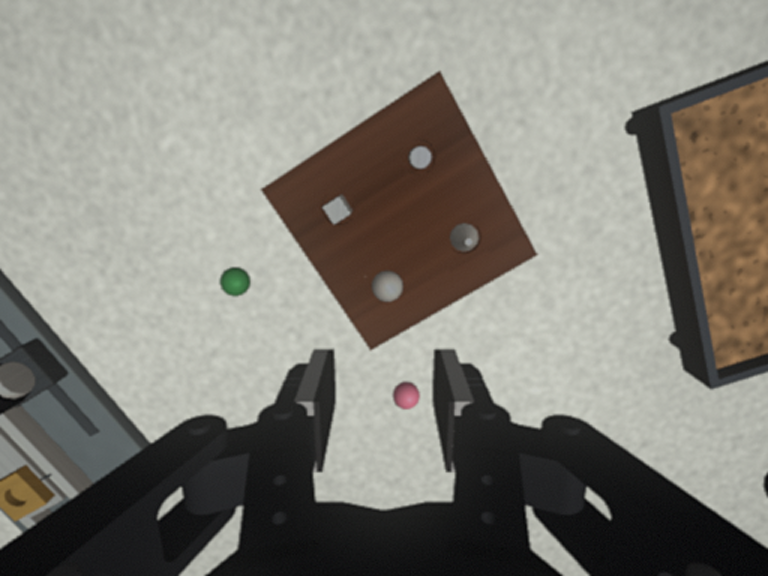

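The wrist view shows the silver ball at (388,287), the bar at (337,209), rod at (420,157) and cone at (464,237). The fingers are clear of all of them. The ball lies about 2.5 mm further along tool y.

{"method": "apply_moves", "body": {"targets": [[0,0.0025,0.02,0,0,0],[0,0,0.02,0,0,0],[0,0,0.02,0,0,0],[0,0,0.015,0,0,0],[0,0,0.01,0,0,0]]}}

```text
clock: 2.4
ee_pos: [0.5939, 0.1782, 0.0456]
eef_rot: [-0.556, -3.092, 0.0]
contact_force: [0.8, 0.2, 0.3]
gripper_width: 0.0341
finger_force: 0.0
```

{"method": "apply_moves", "body": {"targets": [[0,0,0.01,0,0,0],[0,0,0.006,0,0,0],[0,0,0.004,0,0,0],[0,0,0.004,0,0,0],[0,0,0.0,0,0,0]]}}

```text
clock: 2.9
ee_pos: [0.5944, 0.1775, 0.022]
eef_rot: [-0.557, -3.091, 0.0]
contact_force: [-0.7, -0.2, 0.2]
gripper_width: 0.0344
finger_force: 0.0
```

```bash
python3 - <<'E'
from h import *
delta([.5943,.1772,.0205],69.6)
im=r.get_image("side"); cv2.imwrite("pics/s1.png",cv2.resize(im[215:365,100:280,::-1],None,fx=4,fy=4,interpolation=cv2.INTER_CUBIC))
E
```

```text
clock 2.9 ee [0.5944 0.1775 0.022 ] yaw 69.55510638695533 z [-0.0003 -0.0001 -1.    ] w 0.03442152573300729 f 0.0
shift [-0.     -0.0003  0.0015] turn(deg) -0.044893613044663994
```

View pics/s1.png

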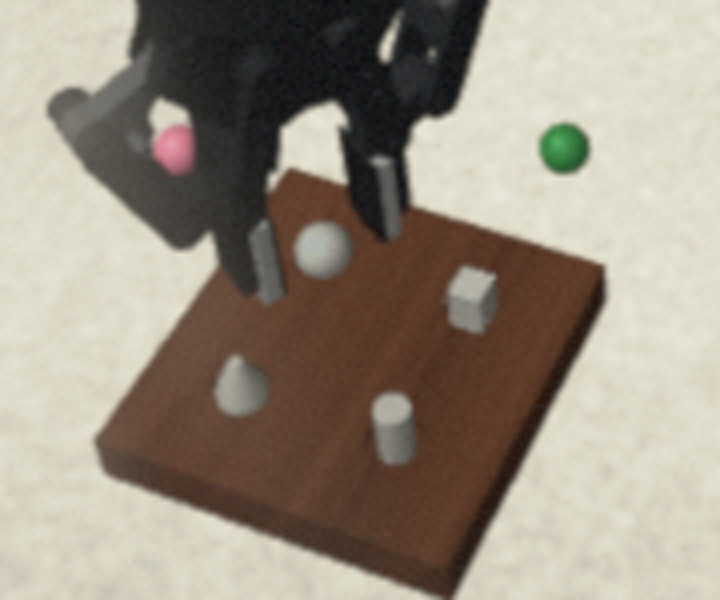

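The side crop shows the ball at (322,249) between the finger tips at (270,298) and (388,238), with all neighbours clear. Lowering slightly and closing.

{"method": "apply_moves", "body": {"targets": [[0,0,0.0015,0,0,0],[0,0,0,0,0,0]]}}

```text
clock: 3.15
ee_pos: [0.5945, 0.1775, 0.0209]
eef_rot: [0.558, 3.092, 0.0]
contact_force: [0.7, -0.6, 0.5]
gripper_width: 0.0341
finger_force: 0.0
```

{"method": "apply_moves", "body": {"targets": [[0,0,0,0,0,0],[0,0,0,0,0,0],[0,0,0,0,0,0],[0,0,0,0,0,0],[0,0,0,0,0,0]], "fingers": 1, "newtons": 25}}

```text
clock: 3.65
ee_pos: [0.5945, 0.1776, 0.0209]
eef_rot: [0.558, 3.092, 0.0]
contact_force: [-0.0, -0.1, 2.5]
gripper_width: 0.0155
finger_force: 24.4
```

{"method": "apply_moves", "body": {"targets": [[0,0,-0.003,0,0,0],[0,0,-0.007,0,0,0],[0,0,-0.015,0,0,0],[0,0,-0.02,0,0,0],[0,0,-0.02,0,0,0]]}}

```text
clock: 4.15
ee_pos: [0.5946, 0.1776, 0.0877]
eef_rot: [0.557, 3.091, 0.0]
contact_force: [0.4, -0.1, -0.5]
gripper_width: 0.0153
finger_force: 24.4
```

```bash
python3 - <<'E'
from h import *
delta([.6393,-.0959,.09],100)
E
```

```text
clock 4.15 ee [0.5946 0.1776 0.0877] yaw 69.55910707836472 z [ 0.0006  0.0002 -1.    ] w 0.015329968581733834 f 24.39909428358078
shift [-0.1374 -0.2406 -0.0023] turn(deg) -30.44089292163528
```

Width reads 15.3 mm against an 18 mm ball, so I'll check how it is held.

```bash
python3 - <<'E'
from h import *
im=r.get_image("side"); s=r.sense(); c=r.calibration("side")
u=proj("side",s["ee_pos"],c)[0]; print("tcp px",u,"+4mm",proj("side",s["ee_pos"]+[0,0,.004],c)); x,y=map(int,u); 
x0,y0=x-50,y-45
A=cv2.resize(im[y0:y0+75,x0:x0+100,::-1],None,fx=6,fy=6,interpolation=cv2.INTER_CUBIC)
w_=r.get_image("wrist"); cw=r.calibration("wrist"); v=proj("wrist",s["ee_pos"],cw)[0];print(v); x,y=map(int,v)
y=min(y,340);B=cv2.resize(w_[y-44:y+44,x-60:x+60,::-1],None,fx=1.667,fy=1.667)
B=np.vstack([B,np.zeros((450-B.shape[0],B.shape[1],3),np.uint8)])
cv2.imwrite("pics/g1.png",cv2.convertScaleAbs(np.hstack([A,B]),alpha=1.4)); print(A.shape,B.shape,x0,y0)
E
```

```text
tcp px [171.3122 239.6236] +4mm [[170.886  237.2431]]
[253.8148 248.839 ]
(450, 600, 3) (450, 200, 3) 121 194
```

View pics/g1.png

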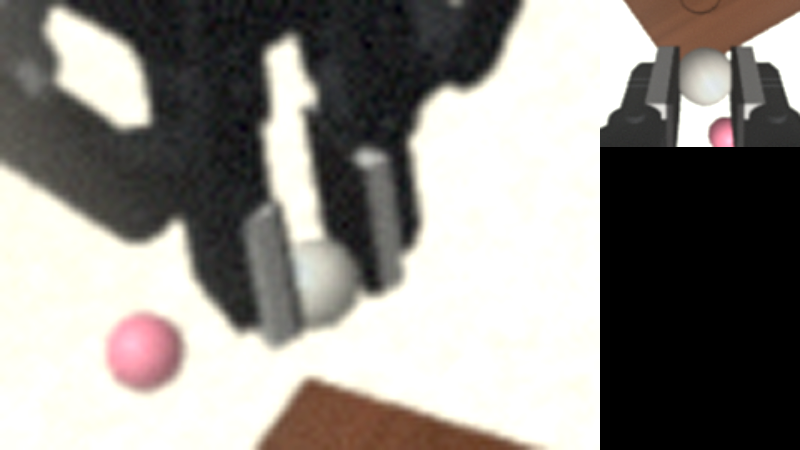

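The ball is held centrally between the pads, side crop (322,282), and the wrist crop shows it between the fingers. Moving over the nest.

{"method": "apply_moves", "body": {"targets": [[-0.0172,-0.0301,-0.003,0,0,0],[-0.0172,-0.0301,0,0,0,0],[-0.0172,-0.0301,0,0,0,0],[-0.0172,-0.0301,0,0,0,0],[-0.0172,-0.0301,0,0,0,0]]}}

```text
clock: 4.75
ee_pos: [0.6224, 0.0051, 0.0887]
eef_rot: [-0.557, -3.092, 0.0]
contact_force: [-0.5, 0.7, -0.1]
gripper_width: 0.0156
finger_force: 24.4
```

{"method": "apply_moves", "body": {"targets": [[-0.0172,-0.0301,0,0,0,0],[-0.0172,-0.0301,0,0,0,0],[-0.0172,-0.0301,0,0,0,0],[0,0,0,0,0,-0.133],[0,0,0,0,0,-0.133]]}}

```text
clock: 5.25
ee_pos: [0.639, -0.0973, 0.0884]
eef_rot: [-0.137, -3.138, -0.0]
contact_force: [1.3, 0.2, 0.2]
gripper_width: 0.0156
finger_force: 24.4
```

{"method": "apply_moves", "body": {"targets": [[0,0,0,0,0,-0.133],[0,0,0,0,0,-0.132],[0,0,0,0,0,0],[0,0,0,0,0,0]]}}

```text
clock: 5.65
ee_pos: [0.6392, -0.0961, 0.0887]
eef_rot: [0.267, -3.13, -0.0]
contact_force: [0.3, -0.2, -0.3]
gripper_width: 0.0156
finger_force: 24.4
```

```bash
python3 - <<'E'
from h import *
delta([.6393,-.0959,.0385],100)
s=r.sense(); cw=r.calibration("wrist"); im=r.get_image("wrist")
n=.014; p=[.5753,-.1072,.1751]
print("pred nest corners",proj("wrist",w([[.065+a,b,.036] for a,b in((n,n),(n,-n),(-n,-n),(-n,n),(0,0))],p),cw)*1.5)
print("bead pred",proj("wrist",s["ee_pos"]+[0,0,.003],cw)*1.5)
cv2.imwrite("pics/w2.png",cv2.convertScaleAbs(cv2.resize(im[:,:,::-1],(768,576),interpolation=cv2.INTER_CUBIC),alpha=1.4))
E
```

```text
clock 5.65 ee [ 0.6392 -0.0961  0.0887] yaw 99.75499204914952 z [-0.0002  0.     -1.    ] w 0.015602445885481724 f 24.444211721420288
shift [-0.0002  0.0002  0.0502] turn(deg) -0.24500795085047855
pred nest corners [[412.0827 345.5259]
 [352.7806 345.7478]
 [351.3542 288.9447]
 [412.996  288.7155]
 [382.3063 317.783 ]]
bead pred [[381.4678 373.8158]]
```

View pics/w2.png

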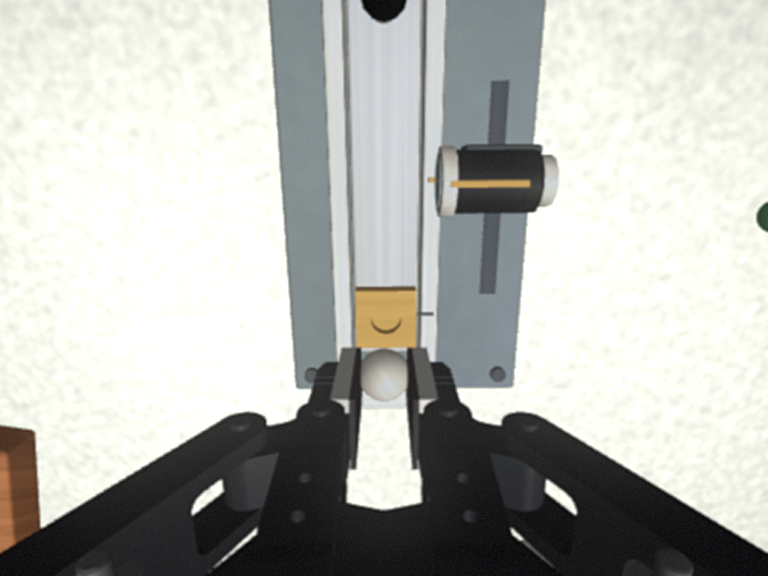

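The wrist view shows the nest centre at (386,317.5), the bead at (384,375), and the loupe line at row 183. Relative to the bead, the nest is about 1 mm toward +y. Lowering.

{"method": "apply_moves", "body": {"targets": [[0.0004,0.001,0.012,0,0,0],[0,0,0.012,0,0,0],[0,0,0.01,0,0,0],[0,0,0.007,0,0,0],[0,0,0.004,0,0,0]]}}

```text
clock: 6.2
ee_pos: [0.6384, -0.0952, 0.0425]
eef_rot: [0.273, -3.128, -0.001]
contact_force: [-0.8, -0.6, -0.5]
gripper_width: 0.0156
finger_force: 24.4
```

{"method": "apply_moves", "body": {"targets": [[0,0,0.002,0,0,0],[0,0,0.0015,0,0,0],[0,0,0.0008,0,0,0],[0,0,0,0,0,0],[0,0,0,0,0,0]]}}

```text
clock: 6.7
ee_pos: [0.6388, -0.0953, 0.0398]
eef_rot: [-0.273, 3.129, -0.0]
contact_force: [0.7, -0.9, -0.8]
gripper_width: 0.0152
finger_force: 24.4
```

{"method": "apply_moves", "body": {"targets": [[0,0,0.0008,0,0,0],[0,0,0,0,0,0],[0,0,0,0,0,0]]}}

```text
clock: 7.0
ee_pos: [0.6389, -0.0952, 0.0389]
eef_rot: [-0.273, 3.129, -0.0]
contact_force: [1.7, -0.1, 0.8]
gripper_width: 0.0157
finger_force: 24.6
```

{"method": "apply_moves", "body": {"targets": [[0,0,0,0,0,0],[0,0,0,0,0,0],[0,0,0,0,0,0],[0,0,0,0,0,0]], "fingers": 0.6}}

```text
clock: 7.4
ee_pos: [0.6386, -0.0952, 0.0386]
eef_rot: [0.273, -3.129, -0.0]
contact_force: [0.1, -0.1, -0.2]
gripper_width: 0.0341
finger_force: 0.0
```

{"method": "apply_moves", "body": {"targets": [[0,0,-0.005,0,0,0],[0,0,-0.01,0,0,0],[0,0,-0.015,0,0,0],[0,0,-0.02,0,0,0],[0,0,-0.02,0,0,0]]}}

```text
clock: 7.9
ee_pos: [0.6389, -0.0953, 0.1109]
eef_rot: [-0.273, 3.129, -0.001]
contact_force: [0.9, 0.4, -0.5]
gripper_width: 0.0343
finger_force: 0.0
```

```bash
python3 - <<'E'
from h import *
p=[.5753,-.1072,.1751]
delta(w([-.065,0,.047],p)[0],100)
s=r.sense(); cw=r.calibration("wrist"); im=r.get_image("wrist"); np.savez("w3.npz",**cw)
print("pred nest,knobtop",proj("wrist",w([[.065,0,.0417],[-.065,0,.08]],p),cw)*1.5)
cv2.imwrite("pics/w3.png",cv2.convertScaleAbs(cv2.resize(im[:,:,::-1],(768,576),interpolation=cv2.INTER_CUBIC),alpha=1.4))
E
```

```text
clock 7.9 ee [ 0.6389 -0.0953  0.1109] yaw 99.98031359029093 z [ 0.0011 -0.0002 -1.    ] w 0.034253439623295905 f 0.0
shift [ 0.1298 -0.0007  0.0637] turn(deg) -0.019686409709066766
pred nest,knobtop [[380.6418 306.365 ]
 [379.4977 -25.573 ]]
```

View pics/w3.png

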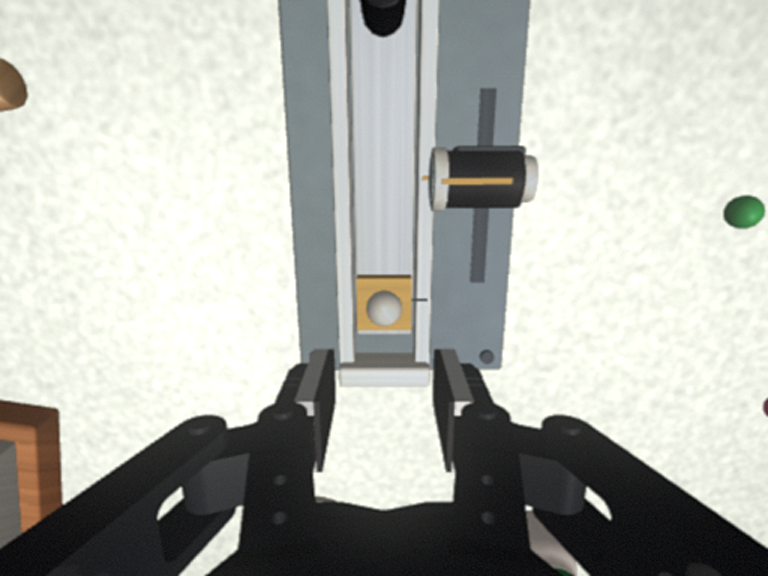

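The bead is seated in the nest at (384,308), and the loupe line runs from (441,181) to (513,181). Next: compute the pull.

```bash
python3 - <<'E'
from h import *
c=dict(np.load("w3.npz")); a=.1751; ex=np.array([np.cos(a),np.sin(a),0])
b=back("wrist",(384/1.5,308/1.5),.0417,c)
for u in((441,181),(477,181),(513,181)): print("pull wrist",(b-back("wrist",(u[0]/1.5,u[1]/1.5),.056,c))@ex)
print("pointer z.026",(b-back("wrist",(426/1.5,178/1.5),.026,c))@ex,b)
f=lambda x,y:(270+(x-360+.5)/4-.5,145+(y+.5)/4-.5)
n0=back("top",f(559.5,131.5),.036)
for q in((467,288),(535,277)): print("pull top",(n0-back("top",f(*q),.056))@ex)
t=r.get_image("top"); cv2.imwrite("pics/top2raw.png",t[:,:,::-1])
cs=r.calibration("side")
for uv in((465,252),(456,266)):print("pull side",(back("side",(415*.64,239*.64),.036,cs)-back("side",(uv[0]*.64,uv[1]*.64),.056,cs))@ex)
E
```

```text
pull wrist 0.06252799539841618
pull wrist 0.06253387005850639
pull wrist 0.0625397454264675
pointer z.026 0.06228099834964312 [ 0.6399 -0.0941  0.0417]
pull top 0.06354442511852365
pull top 0.06340562788260329
pull side 0.06388468540023219
pull side 0.06343453031008539
```

{"method": "apply_moves", "body": {"targets": [[0.0,0,-0.01,0,0,0],[0.025,0,-0.005,0,0,0],[0.03,0,0,0,0,0],[0.03,0,0,0,0,0],[0.025,0,0,0,0,0]], "fingers": 0.4}}

```text
clock: 8.5
ee_pos: [0.5287, -0.1144, 0.1236]
eef_rot: [0.273, -3.129, -0.001]
contact_force: [0.4, -0.9, 0.6]
gripper_width: 0.0512
finger_force: 0.0
```

{"method": "apply_moves", "body": {"targets": [[0.019,0,0,0,0,0],[0,0,0,0,0,0],[0,0,0,0,0,0]]}}

```text
clock: 8.8
ee_pos: [0.512, -0.1177, 0.124]
eef_rot: [-0.273, 3.129, -0.0]
contact_force: [-0.5, 0.2, 0.4]
gripper_width: 0.0514
finger_force: 0.0
```

```bash
python3 - <<'E'
from h import *
p=[.5753,-.1072,.1751]
delta(w([-.065,0,.047],p)[0],100)
cw=r.calibration("wrist"); im=r.get_image("wrist"); np.savez("w4.npz",**cw)
print("pred knobtop, bottom",proj("wrist",w([[-.065,0,.08],[-.065,0,.04]],p),cw)*1.5)
cv2.imwrite("pics/w4.png",cv2.convertScaleAbs(cv2.resize(im[:,:,::-1],(768,576),interpolation=cv2.INTER_CUBIC),alpha=1.6))
E
```

```text
clock 8.8 ee [ 0.512  -0.1177  0.124 ] yaw 99.95849531397214 z [ 0.0004 -0.     -1.    ] w 0.05137035642979015 f 0.0
shift [ 0.0008 -0.0007  0.077 ] turn(deg) -0.04150468602786361
pred knobtop, bottom [[380.1779 322.4909]
 [380.6281 295.3318]]
```

View pics/w4.png

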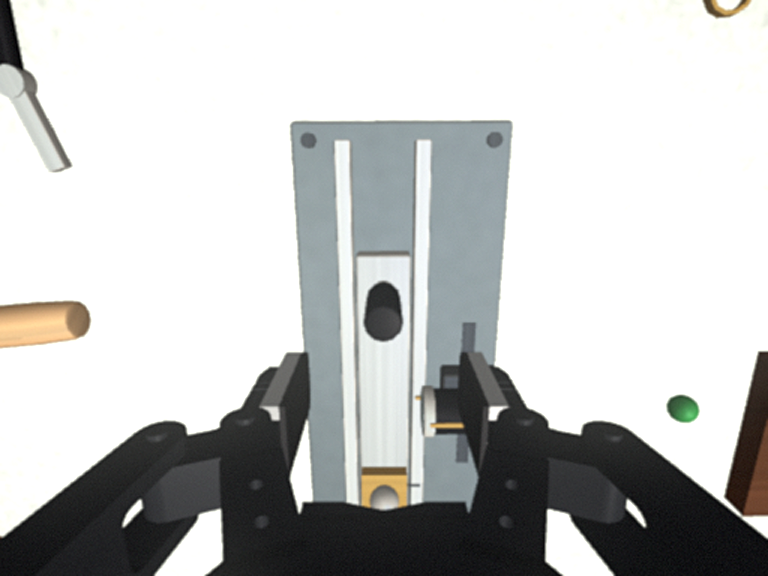

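The knob top is at (383,323), centred between the fingers as predicted. The bead is still seated at (385,497). Descending and gripping.

{"method": "apply_moves", "body": {"targets": [[0.0008,0,0.02,0,0,0],[0,0,0.02,0,0,0],[0,0,0.018,0,0,0],[0,0,0.012,0,0,0],[0,0,0.007,0,0,0]]}}

```text
clock: 9.35
ee_pos: [0.511, -0.1175, 0.0456]
eef_rot: [0.274, -3.129, -0.001]
contact_force: [0.2, -0.8, 0.2]
gripper_width: 0.0512
finger_force: 0.0
```

{"method": "apply_moves", "body": {"targets": [[0,0,0,0,0,0],[0,0,0,0,0,0],[0,0,0,0,0,0],[0,0,0,0,0,0],[0,0,0,0,0,0]], "fingers": 1, "newtons": 70}}

```text
clock: 9.85
ee_pos: [0.5115, -0.1181, 0.0476]
eef_rot: [-0.273, 3.128, -0.001]
contact_force: [-1.1, -3.8, 6.6]
gripper_width: 0.016
finger_force: 68.3
```

{"method": "apply_moves", "body": {"targets": [[0.001,0,0,0,0,0],[0.002,0,0,0,0,0],[0.003,0,0,0,0,0],[0.004,0,0,0,0,0],[0.004,0,0,0,0,0]]}}

```text
clock: 10.35
ee_pos: [0.498, -0.1205, 0.0475]
eef_rot: [-0.273, 3.127, -0.002]
contact_force: [4.1, -4.3, 4.9]
gripper_width: 0.0163
finger_force: 68.4
```

{"method": "apply_moves", "body": {"targets": [[0.004,0,0,0,0,0],[0.004,0,0,0,0,0],[0.004,0,0,0,0,0],[0.004,0,0,0,0,0],[0.004,0,0,0,0,0]]}}

```text
clock: 10.85
ee_pos: [0.4784, -0.1241, 0.0475]
eef_rot: [-0.273, 3.126, -0.002]
contact_force: [6.6, -3.8, 3.1]
gripper_width: 0.0163
finger_force: 68.3
```

{"method": "apply_moves", "body": {"targets": [[0.004,0,0,0,0,0],[0.004,0,0,0,0,0],[0.004,0,0,0,0,0],[0.004,0,0,0,0,0],[0.004,0,0,0,0,0]]}}

```text
clock: 11.35
ee_pos: [0.4589, -0.1275, 0.0475]
eef_rot: [-0.273, 3.126, -0.002]
contact_force: [8.6, -3.8, 2.6]
gripper_width: 0.0162
finger_force: 68.2
```

{"method": "apply_moves", "body": {"targets": [[0.004,0,0,0,0,0],[0.003,0,0,0,0,0],[0.002,0,0,0,0,0],[0,0,0,0,0,0],[0,0,0,0,0,0]]}}

```text
clock: 11.85
ee_pos: [0.4502, -0.1291, 0.0475]
eef_rot: [-0.273, 3.126, -0.002]
contact_force: [7.2, -4.9, 2.0]
gripper_width: 0.016
finger_force: 68.3
```

```bash
python3 - <<'E'
from h import *
s=r.sense(); a=.1751; print(s["ee_pos"],"moved",-(s["ee_pos"]-[.5115,-.1181,.0476])[:2]@[np.cos(a),np.sin(a)],s["contact_force"])
t=r.get_image("top"); q=r.get_image("side")
A=cv2.resize(t[145:265,270:350,::-1],None,fx=5,fy=5,interpolation=cv2.INTER_CUBIC)
B=cv2.resize(q[130:230,255:335,::-1],None,fx=5,fy=5,interpolation=cv2.INTER_CUBIC)
B=np.vstack([B,np.zeros((100,400,3),np.uint8)])
cv2.imwrite("pics/p1.png",cv2.convertScaleAbs(np.hstack([A,B]),alpha=1.5))
E
```

```text
[ 0.4502 -0.1291  0.0475] moved 0.062313314274453066 [ 7.2126 -4.948   1.9801]
```

View pics/p1.png

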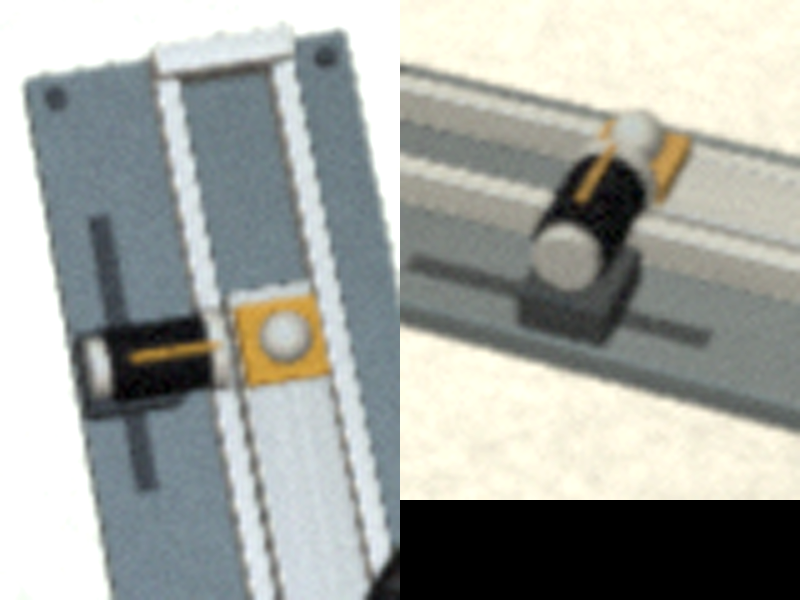

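Top crop: the bead is seated at (286,336), nearly on the loupe line running (132,357) to (218,346). Side crop: the bead is at (636,130), with the line from (580,200) to (611,150). Checking the remainder.

```bash
python3 - <<'E'
from h import *
a=.1751; ex=np.array([np.cos(a),np.sin(a),0])
f=lambda x,y:(270+(x+.5)/5-.5,145+(y+.5)/5-.5); g=lambda x,y:(255+(x-400+.5)/5-.5,130+(y+.5)/5-.5)
b=back("top",f(286,336),.0417)
for q in((132,357),(218,346)): print("top rest",(b-back("top",f(*q),.056))@ex)
b=back("side",g(636,130),.0417)
for q in((580,200),(611,150)): print("side rest",(b-back("side",g(*q),.056))@ex)
E
```

```text
top rest 0.0005731840163239414
top rest 0.001390772188557622
side rest 0.0020605630442032813
side rest 0.002184971486423123
```

{"method": "apply_moves", "body": {"targets": [[0.0006,0,0,0,0,0],[0.0006,0,0,0,0,0],[0,0,0,0,0,0],[0,0,0,0,0,0],[0,0,0,0,0,0]]}}

```text
clock: 12.45
ee_pos: [0.4491, -0.1293, 0.0476]
eef_rot: [-0.273, 3.126, -0.002]
contact_force: [7.8, -5.1, 3.1]
gripper_width: 0.0162
finger_force: 68.3
```

{"method": "apply_moves", "body": {"targets": [[0,0,0,0,0,0],[0,0,0,0,0,0],[0,0,0,0,0,0],[0,0,0,0,0,0],[0,0,0,0,0,0]]}}

```text
clock: 12.95
ee_pos: [0.449, -0.1293, 0.0475]
eef_rot: [-0.273, 3.126, -0.002]
contact_force: [8.3, -4.4, 2.5]
gripper_width: 0.0161
finger_force: 68.3
```

```bash
python3 -c "
from rig import r
print(r.finish_job())"
```

```text
the job is handed in; nothing more can be done
None
```

I handed the job in at about 13 s: the bead is seated in the nest and, by my last camera measurement, within about 1 mm of the loupe's axis, the gripper still holds the slide by its knob, and the other three silver pieces were never touched; no verdict came back.

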